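# Size a bag ring on the stepped mandrel and sort it

### The arm

A 6-joint arm with a two-finger parallel gripper is mounted at the origin on the work surface. World frame = base frame: x ahead of the robot, y to its left, z up, the work surface at z = 0. Lengths are in mm, angles in rad, forces in N, time in s.
With the tool pointing down it reaches from about 275 to 825 mm from the base axis. Payload 5.2 kg.
Tool frame: the origin (TCP) lies at the very end of the fingers, on their centre line; the grasp point (between the pads) lies 19 mm behind it; z points along the fingers, y is the direction in which the jaws open and shut (so a half turn about z gives the same grasp; the last joint's range is limited). The gripper opens to 93 mm and grips with 3 to 60 N. Pads are 15 mm wide; open, the fingers measure 128 mm over their backs; the gripper's body (75 mm by 188 mm) begins 65 mm behind the grasp point.
Start: joints at [-1.546, 0.259, 1.535, -0, 1.348, -0.203], TCP at [124.23, -535.791, 186.753] pointing down, gripper open.
Joint ranges: [-3.14, 3.14], [-0.91, 2.08], [0.19, 2.58], [-1.22, 4.36], [0.22, 2.71], [-3.12, 3.12]. Speed limits (rad/s): [2.57, 2.57, 3.14, 3.14, 3.14, 3.14].

### API

Orientations are given as a unit quaternion [x, y, z, w].
In Python, from rig import * gives the robot as it stands.
- The arm moves only by the tool move_arm, never from a script. Its argument "rows" is a list of rows, each a list of 4 numbers: the shift along the tool's x, y, z in m, then the turn about the tool's z in rad. A call has 1 to 8 rows; each row shifts and turns the commanded pose from where the row before left it, along the tool's axes as they then stand; what a row does not reach is not made up. A row lasts 1/12 s, in which the tool goes at most 41.7 mm and 7.16 degrees, less where a joint would pass 70% of its speed; a pose out of reach is approached as far as the arm can. A call with a gripper value outside its range is refused whole. "gripper" is the closure, from 0 (fully open) to 1 (shut), set as the call begins (left out, the last holds). The fingers move at their own pace and stop on an object; "newtons" is the grip in N (left out, the last holds). Time passes only in rows, so rows that do not move let the fingers close. It gives the time, the measured TCP pose, the force and the opening at its end, in the units of the state.
- sense(): the state, without advancing time (a new reading comes with each control period).
- get_image(name): name is "scene" or "top"; returns a dict with "color" (400x640x3 uint8, red, green, blue), "z_map" (400x640 float32, mm along the optical axis (not along the pixel's ray), 0 where there is no reading), "intrinsics" (3x3 intrinsics, pixels), "rvec" (rotation vector, rad) and "tvec" (3), from world to camera coordinates, as OpenCV has them. Camera axes: x right, y down, z forward; pixel columns grow to the right and rows downward; lengths in mm; the calibration is good to about 2 mm. A picture is of the moment at which its call begins.
- sign_off(): hands the job in, once; it reports no verdict.
The state is a dict: "time": time; "joint_pos": joint angles; "qd": joint speeds; "joint_efforts": joint torques, N m; "tool_pos": TCP position; "tool_rot": TCP orientation; "force": force on the tool from outside, world axes, zero at the start; "moment": the same for the moment, N m; "width": opening from 0.0 (shut) to 1.0 (fully open).
Only numpy, scipy, OpenCV 4.12 (cv2) and the standard library are available. Lean on these libraries where they do the work, as an engineer would, in place of code of your own. Each camera call takes 0.05 s, during which the arm holds its last target.

### The job

Take the brass ring from the square leather pad, slide it down the stepped mandrel until it really stops on the step that fits it, and press it home lightly, with about 6 newtons. Read which step stopped it (one, two or three grooves), take the ring off again and lay it flat in the middle of the tray with that many studs; never press hard on the mandrel, and leave the other rings and things on the bench where they are.

Things in the scene. Friction and masses are not known exactly. Their poses are not given: they have to be found in the camera images.
- mandrel: fixed upright stepped sizing mandrel, steel spindle on a wooden foot 90 x 90 x 14; origin at the centre of the foot's underside, on the bench, z up along the spindle. Three steps, marked with one (top), two and three (bottom) dark grooves, each begin with a shallow conical shoulder. Rigid. A ring held 2 mm or more off-centre catches on a higher shoulder than its own
- mandrel_tip (a point): the point on the spindle's axis at its very top, 104.5 above the bench: diameter 8 here, widening to 15 at 94.5 above the bench, then straight down to the first shoulder
- mandrel_one (a point): point on the spindle's axis where a ring of bore 19 comes home: the underside of the ring is then about at this height, 81.5 above the bench. Step one (one groove): shoulder from diameter 15 at 82.5 above the bench out to 22 at 81, then straight down to 67
- mandrel_two (a point): point on the spindle's axis where a ring of bore 26 comes home: the underside of the ring is then about at this height, 66 above the bench. Step two (two grooves): shoulder from diameter 22 at 67 above the bench out to 29 at 65.5, then straight down to 51.5
- mandrel_three (a point): point on the spindle's axis where a ring of bore 33 comes home: the underside of the ring is then about at this height, 50.5 above the bench. Step three (three grooves): shoulder from diameter 29 at 51.5 above the bench out to 36 at 50, then straight down to the foot
- work_pad: square tan leather pad 100 x 100 x 3, fixed on the bench; origin at the centre of its underside; the ring to be sized lies on it
- offcut: dark leather strip 75 x 160 x 3, fixed on the bench; origin at the centre of its underside; the other two rings lie on it and stay there
- ring_a_mid (a point): a brass ring lying flat, outside diameter 46, height 12, bore 19, 26 or 33 (each of the three rings has another bore; which has which is not told), 60 to 200 g; this point is at its centre, half-way up; z along its axis
- ring_b_mid (a point): a brass ring lying flat, outside diameter 46, height 12, bore 19, 26 or 33 (each of the three rings has another bore; which has which is not told), 60 to 200 g; this point is at its centre, half-way up; z along its axis
- ring_c_mid (a point): a brass ring lying flat, outside diameter 46, height 12, bore 19, 26 or 33 (each of the three rings has another bore; which has which is not told), 60 to 200 g; this point is at its centre, half-way up; z along its axis
- tray_one_floor (a point): shallow wooden tray with one brass stud on the ledge of its -y side: 88 x 88 outside, walls 4 thick and 14 high from its underside, inside 80 x 80; the ledge adds 16 on the -y side at wall height; this point is the centre of the inner floor (9 below the rim, about 15 above the bench); x, y along its sides
- tray_two_floor (a point): shallow wooden tray with two brass studs on the ledge of its -y side: 88 x 88 outside, walls 4 thick and 14 high from its underside, inside 80 x 80; the ledge adds 16 on the -y side at wall height; this point is the centre of the inner floor (9 below the rim, about 15 above the bench); x, y along its sides
- tray_three_floor (a point): shallow wooden tray with three brass studs on the ledge of its -y side: 88 x 88 outside, walls 4 thick and 14 high from its underside, inside 80 x 80; the ledge adds 16 on the -y side at wall height; this point is the centre of the inner floor (9 below the rim, about 15 above the bench); x, y along its sides
- dye_jar: bystander: closed amber jar, diameter 50, height 65; origin at the centre of its underside
- awl: bystander: awl about 150 long lying on the bench along its x
- punch_block: bystander: dark steel cylinder, diameter 44, height 40; origin at the centre of its underside
Things that resemble listed ones, but are neither listed nor needed, are in the scene too. What is shaped like the part that bears ring_c_mid but purple or red is not meant.

How it is judged:
By the outcome, as a careful person would: the job done as asked, in the order asked, and still so for the second after the job is handed in, with the robot touching nothing.
It also fails if it takes over 58 s, if anything falls off the work surface, if the arm or the gripper's body presses on something with over 40 N, if the wrist force passes 120 N, or if a joint passes its speed limit or range.

## Working session

There is one attempt and no reset: what is moved stays moved. The work goes in short steps, Python scripts to look and compute and a tool call to move; the robot and the scene stay as the last step left them, time stands still between calls to the robot, and variables do not carry over. Pictures are saved under pics/ and viewed, and the job is handed in when it is done.

Besides the shell and the picture viewer there is one more tool, called after "Call:" by a JSON object that holds its "api" and its "payload". move_arm: Moves the arm, as the interface text tells. Its arguments: {"type":"object","properties":{"rows":{"type":"array","items":{"type":"array","items":{"type":"number"}}},"gripper":{"type":"number"},"newtons":{"type":"number"}},"required":["rows"]}

```bash
mkdir -p pics; ls
python3 - <<'E'
from rig import *
import cv2,pickle
for n in("scene","top"):
    d=get_image(n); pickle.dump(d,open(n+".pkl","wb"))
    cv2.imwrite(f"pics/{n}0.png",d["color"][:,:,::-1]); print(n,d["intrinsics"],d["rvec"],d["tvec"])
s=sense();print(s)
E
```

```text
pics
scene [[465.07360539   0.         318.40252497]
 [  0.         465.07360539 206.30642514]
 [  0.           0.           1.        ]] [ 2.08372491  1.22501964 -0.52734786] [-191.25878295 -288.40903637 1491.98697631]
top [[442.37143682   0.         320.65550563]
 [  0.         442.37143682 196.22517124]
 [  0.           0.           1.        ]] [ 2.10755708 -2.16920103  0.15080948] [ -55.19182191  561.22511066 1148.89882639]
{'time': 0.1, 'joint_pos': array([-1.54580606e+00,  2.59260705e-01,  1.53600096e+00,  7.34177224e-06,
        1.34798863e+00, -2.02779481e-01]), 'qd': array([ 0.00212762, -0.00139156, -0.00392835, -0.00093939,  0.00011472,
        0.00037612]), 'joint_efforts': array([ 7.37930750e-04, -4.38214231e+01, -2.84643352e+01,  7.18719140e-02,
        3.63208645e-02, -6.38573670e-05]), 'tool_pos': array([ 124.21554256, -535.22020036,  185.99498574]), 'tool_rot': array([ 9.93521875e-01,  1.13638008e-01,  7.71462827e-05, -8.25233129e-04]), 'force': array([-0.10004618, -0.15821071,  0.55333683]), 'moment': array([ 0.05643663, -0.0159316 , -0.02287155]), 'width': 1.001654847632327}
```

View pics/scene0.png

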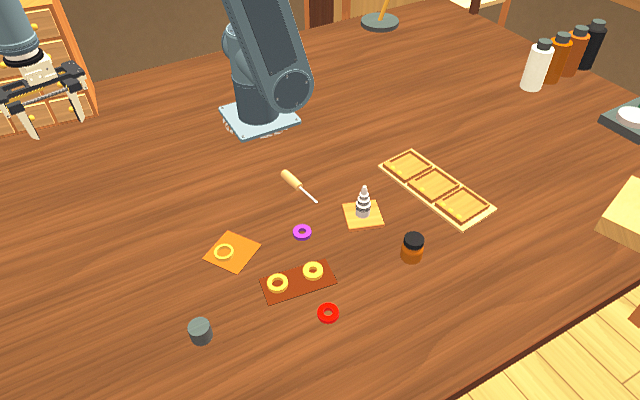

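View pics/top0.png

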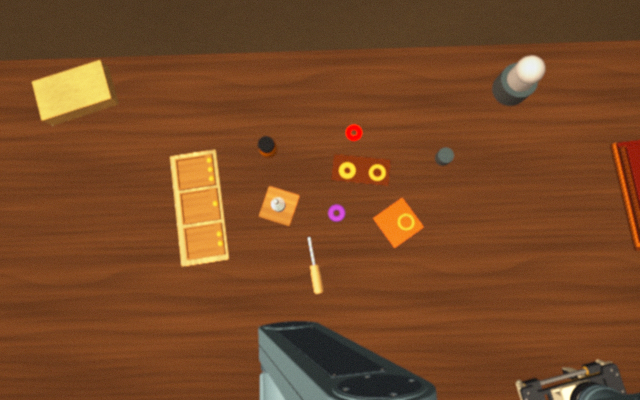

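Run:
```python
import cv2,pickle,numpy as np
t=pickle.load(open("top.pkl","rb"));s=pickle.load(open("scene.pkl","rb"))
a=cv2.resize(t["color"][140:275,160:245],None,fx=4.4,fy=4.4,interpolation=cv2.INTER_CUBIC)
b=cv2.resize(t["color"][150:255,330:430],None,fx=4,fy=4,interpolation=cv2.INTER_CUBIC)
c=np.zeros((600,800,3),np.uint8);c[:a.shape[0],:a.shape[1]]=a;c[:b.shape[0],380:380+b.shape[1]]=b
cv2.imwrite("pics/crop1.png",c[:,:,::-1])
a=cv2.resize(s["color"][140:320,190:390],None,fx=3.3,fy=3.3,interpolation=cv2.INTER_CUBIC);cv2.imwrite("pics/crop2.png",a[:,:,::-1])
for n,d in(("s",s),("t",t)):
    R,_=cv2.Rodrigues(d["rvec"]); print(n,"cam centre",-R.T@d["tvec"])
```

```text
s cam centre [1204.28170101 -429.43931786  843.25102354]
t cam centre [ 380.58732108  -80.43280387 1219.29165109]
```

View pics/crop1.png

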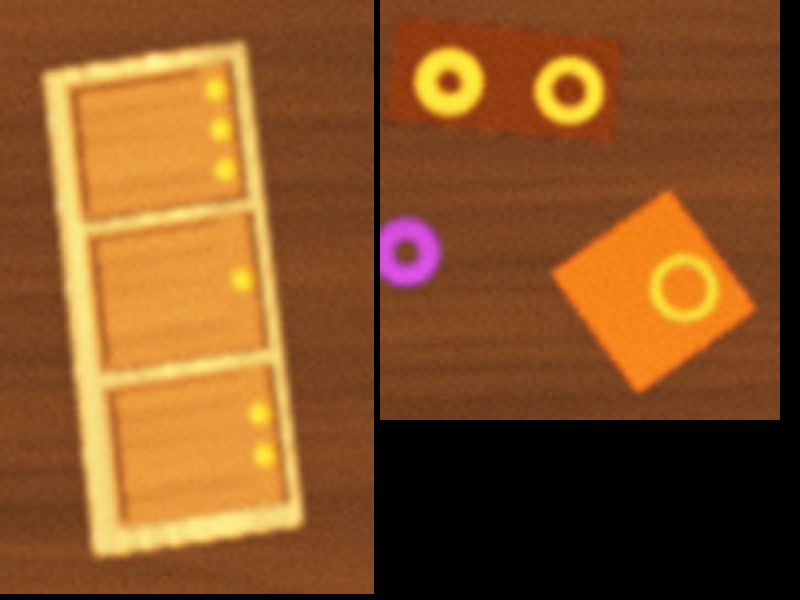

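View pics/crop2.png

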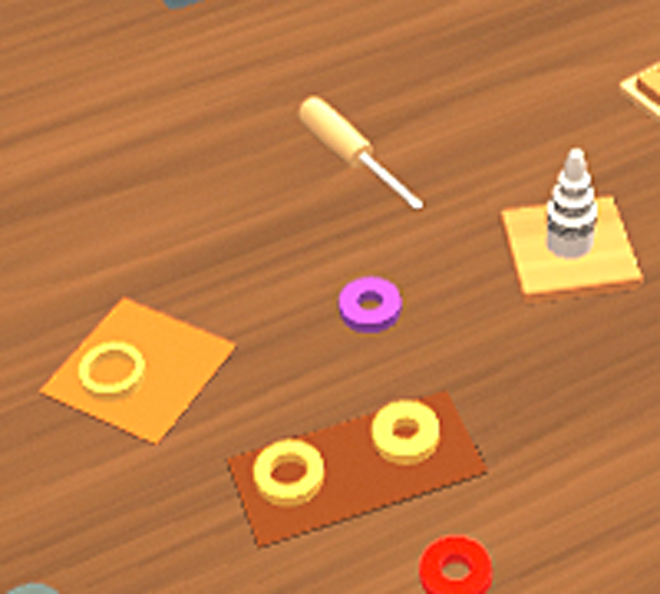

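```bash
cat > h.py <<'E'
import cv2,pickle,numpy as np
def ray(d,uv):
    R,_=cv2.Rodrigues(d["rvec"]);K=d["intrinsics"]
    v=R.T@np.linalg.inv(K)@np.array([uv[0],uv[1],1.]);return -R.T@d["tvec"],v
def onz(d,uv,z):
    o,v=ray(d,uv);return o+v*(z-o[2])/v[2]
def tri(a,ua,b,ub):
    o1,v1=ray(a,ua);o2,v2=ray(b,ub);v1/=np.linalg.norm(v1);v2/=np.linalg.norm(v2)
    A=np.c_[v1,-v2];x=np.linalg.lstsq(A,o2-o1,rcond=None)[0]
    p,q=o1+x[0]*v1,o2+x[1]*v2;return (p+q)/2,np.linalg.norm(p-q)
def proj(d,P):
    return cv2.projectPoints(np.array(P,float).reshape(-1,3),d["rvec"],d["tvec"],d["intrinsics"],None)[0].reshape(-1,2)
def hsv(d): return cv2.cvtColor(d["color"],cv2.COLOR_RGB2HSV)
def blobs(m,amin=15):
    n,l,st,c=cv2.connectedComponentsWithStats(m.astype(np.uint8));return [(st[i].tolist(),c[i].round(1).tolist(),l==i) for i in range(1,n) if st[i][4]>=amin]
E
python3 - <<'E'
from h import *
t=pickle.load(open("top.pkl","rb"));s=pickle.load(open("scene.pkl","rb"))
for n,d,pts in(("top",t,dict(ring=(406,221),ringw=(406,213),pad=(388,222),b=(340,163),tray=(187,172),lig=(173,200),foot=(290,200))),("scene",s,dict(ringtop=(223,244),pad=(240,255),traymid=(405,165),foot=(372,222),awl=(290,180)))):
    h=hsv(d)
    for k,(u,v) in pts.items(): print(n,k,h[v,u],d["color"][v,u])
h=hsv(t);Y=(h[...,0]>=20)&(h[...,0]<=32)&(h[...,1]>150)&(h[...,2]>180)
for b in blobs(Y,4):print("top",b[0],b[1])
h=hsv(s);Y=(h[...,0]>=23)&(h[...,0]<=32)&(h[...,1]>120)&(h[...,2]>180)
for b in blobs(Y,10):print("sc",b[0],b[1])
E
```

```text
top ring [ 14 225 245] [245 133  29]
top ringw [ 19 216 246] [246 168  38]
top pad [ 15 234 245] [245 130  20]
top b [ 10 218 153] [153  66  22]
top tray [ 16 193 229] [229 151  56]
top lig [ 14 186 140] [140  85  38]
top foot [ 18 186 245] [245 174  66]
scene ringtop [ 30 139 255] [255 255 116]
scene pad [ 17 198 254] [254 171  57]
scene traymid [ 23 145 254] [254 221 110]
scene foot [ 24 137 255] [255 227 118]
scene awl [ 22 125 254] [254 220 129]
top [32, 60, 79, 60, 265] [72.0, 95.0]
top [83, 64, 6, 3, 7] [85.6, 64.9]
top [46, 66, 36, 15, 70] [62.7, 72.8]
top [55, 78, 5, 6, 10] [56.9, 80.2]
top [62, 79, 3, 4, 5] [63.4, 80.6]
top [50, 83, 7, 6, 18] [52.3, 85.3]
top [65, 84, 3, 4, 5] [66.0, 85.6]
top [46, 86, 3, 3, 6] [46.8, 86.7]
top [53, 87, 20, 15, 127] [62.2, 94.2]
top [75, 87, 5, 6, 13] [76.7, 89.6]
top [44, 89, 6, 7, 13] [47.1, 92.5]
top [49, 95, 5, 6, 14] [51.4, 97.7]
top [74, 100, 3, 3, 5] [75.2, 100.8]
top [77, 102, 3, 3, 5] [78.2, 103.2]
top [51, 105, 3, 3, 4] [52.0, 106.2]
top [56, 105, 6, 3, 7] [58.9, 106.3]
top [51, 109, 5, 2, 5] [53.0, 109.4]
top [206, 157, 5, 6, 23] 
[... 859 characters left out ...]
267, 273, 21, 18, 196] [277.0, 281.8]
sc [626, 288, 14, 18, 114] [634.5, 296.2]
sc [621, 302, 14, 11, 40] [628.6, 307.3]
sc [598, 310, 42, 41, 360] [619.1, 327.4]
sc [591, 314, 49, 57, 560] [618.5, 341.7]
sc [578, 323, 57, 54, 356] [606.7, 349.4]
sc [569, 328, 60, 54, 509] [598.0, 354.3]
sc [537, 334, 100, 66, 2311] [582.1, 371.4]
sc [530, 352, 50, 48, 347] [555.0, 378.8]
sc [520, 360, 38, 40, 230] [538.1, 380.7]
sc [506, 370, 28, 30, 113] [518.9, 385.1]
sc [631, 375, 9, 11, 49] [636.5, 379.6]
sc [624, 380, 16, 19, 119] [632.4, 388.1]
sc [469, 384, 31, 16, 279] [483.7, 393.4]
sc [515, 390, 9, 10, 17] [518.6, 393.5]
sc [464, 395, 7, 5, 21] [466.9, 397.3]
sc [535, 394, 6, 6, 11] [537.3, 396.7]
```

Run:
```python
from h import *
t=pickle.load(open("top.pkl","rb"));s=pickle.load(open("scene.pkl","rb"))
a=cv2.resize(t["color"][180:230,255:305],None,fx=8,fy=8,interpolation=cv2.INTER_NEAREST)
b=cv2.resize(s["color"][180:230,338:388],None,fx=8,fy=8,interpolation=cv2.INTER_NEAREST)
cv2.imwrite("pics/mand.png",np.hstack([a,b])[:,:,::-1])
print(onz(t,(405.6,221.5),15), onz(s,(223.3,250.5),15))
# foot top corners & mask
h=hsv(t);m=(h[...,0]>=14)&(h[...,0]<=24)&(h[...,2]>200)
m[:,:255]=0;m[:,305:]=0;m[:180]=0;m[232:]=0
for b in blobs(m,100):
    c=cv2.findContours(b[2].astype(np.uint8),0,2)[0][0];r=cv2.minAreaRect(c);print(b[0],r,onz(t,r[0],14),[onz(t,p,14)[:2].round(1) for p in cv2.boxPoints(r)])
# pad
h=hsv(t);m=(h[...,0]>=11)&(h[...,0]<=32)&(h[...,2]>200);m[:,:365]=0;m[:,430:]=0;m[:190]=0;m[255:]=0
for b in blobs(m,100):
    c=cv2.findContours(b[2].astype(np.uint8),0,2)[0][0];r=cv2.minAreaRect(c);print("pad",b[0],r,onz(t,r[0],3))
```

```text
[ 487.01568146 -300.47314537   15.        ] [ 485.43188085 -299.37007908   15.        ]
[259, 187, 40, 38, 931] ((278.8500061035156, 205.45001220703125), (32.25523376464844, 32.57145690917969), 18.43494987487793) [541.41570408  44.52716764  14.        ] [array([514.5, 101. ]), array([599.7,  71.9]), array([568.5, -12.3]), array([484. ,  17.6])]
pad [373, 198, 50, 50, 1350] ((398.0222473144531, 222.2616424560547), (37.471397399902344, 36.3904914855957), 54.162349700927734) [ 486.58189952 -281.757535      3.        ]
```

View pics/mand.png

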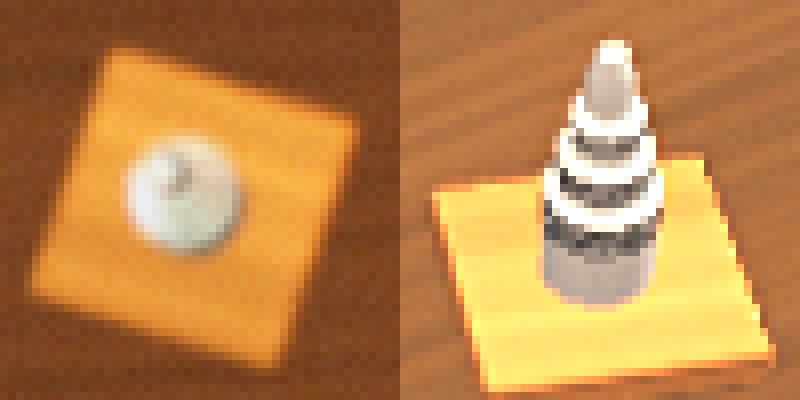

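Run:
```python
from h import *
t=pickle.load(open("top.pkl","rb"));s=pickle.load(open("scene.pkl","rb"))
h=hsv(t);m=(h[...,1]<110)&(h[...,2]>110);m[:,:262]=0;m[:,295:]=0;m[:190]=0;m[220:]=0
for b in blobs(m,20):
    c=cv2.findContours(b[2].astype(np.uint8),0,2)[0][0];(x,y),r=cv2.minEnclosingCircle(c);print(b[0],b[1],(x,y),r)
    print("z32",onz(t,b[1],32),onz(t,(x,y),32))
    top=b[1]
h=hsv(s);m=(h[...,1]<95);m[:,:350]=0;m[:,378:]=0;m[:182]=0;m[220:]=0
m=max(blobs(m,5),key=lambda b:b[0][4])[2]
rows=[]
for v in range(184,219):
    x=np.where(m[v])[0]
    if len(x): rows.append((v,(x[0]+x[-1])/2,x[-1]-x[0]+1))
print(rows)
r=np.array(rows);p=np.polyfit(r[:,0],r[:,1],1);print(p)
def Z(xy):
    for z in(14,50,104.5):print(z,proj(s,[*xy,z]),np.polyval(p,proj(s,[*xy,z])[0,1]),"top",proj(t,[*xy,z]))
Z(onz(t,top,32)[:2])
Z(onz(t,(278.85,205.45),14)[:2])
print("scene foot")
h=hsv(s);m=(h[...,0]>=18)&(h[...,0]<=27)&(h[...,2]>235)&(h[...,1]>95)
R=np.zeros_like(m);R[190:232,335:390]=1
b=max(blobs(m&R,20),key=lambda b:b[0][4]);c=cv2.findContours(b[2].astype(np.uint8),0,2)[0][0];hl=cv2.convexHull(c);q=cv2.approxPolyDP(hl,4,True)[:,0];print(q,[onz(s,k,14)[:2].round(1) for k in q],np.mean([onz(s,k,14)[:2] for k in q],0))
```

```text
[271, 197, 14, 15, 164] [277.5, 204.0] (277.5, 204.0) 7.159010887145996
z32 [543.08500445  46.26891496  32.        ] [543.08500445  46.26891496  32.        ]
[(185, np.float64(364.0), np.int64(3)), (186, np.float64(364.0), np.int64(5)), (187, np.float64(364.0), np.int64(5)), (188, np.float64(364.0), np.int64(5)), (189, np.float64(364.0), np.int64(7)), (190, np.float64(363.5), np.int64(6)), (191, np.float64(364.0), np.int64(7)), (192, np.float64(363.5), np.int64(8)), (193, np.float64(363.5), np.int64(10)), (194, np.float64(363.5), np.int64(10)), (195, np.float64(363.5), np.int64(10)), (196, np.float64(363.0), np.int64(11)), (197, np.float64(363.5), np.int64(12)), (198, np.float64(363.5), np.int64(12)), (199, np.float64(363.5), np.int64(12)), (200, np.float64(363.0), np.int64(13)), (201, np.float64(363.0), np.int64(15)), (202, np.float64(363.0), np.int64(15)), (203, np.float64(363.0), np.int64(15)), (204, np.float64(363.0), np.int64(15)), (205, np.float64(363.0), np.int64(15)), (206, np.float64(362.5), np.int64(14)), (207, np.float64(362.5), np.int64(14)), (208, np.float64(362.5), np.i
[... 386 characters left out ...]
  3.74862411e+02]
14 [[362.78464131 213.64675311]] 362.3663608086027 top [[278.20928885 204.86694172]]
50 [[363.57224447 203.30863622]] 362.97103007875216 top [[276.76934256 203.10694012]]
104.5 [[364.83409436 186.74553398]] 363.9397944139672 top [[274.41643724 200.23105704]]
14 [[361.83059159 213.47616879]] 362.37633816683575 top [[278.85 205.45]]
50 [[362.59650599 203.13849423]] 362.9809815653544 top [[277.42903881 203.70717468]]
104.5 [[363.82357861 186.57648999]] 363.9496816792571 top [[275.1071156  200.85930902]]
scene foot
[[374 200]
 [383 223]
 [349 228]
 [342 204]] [array([516. ,  97.6]), array([594.2,  71.9]), array([567.6,  -8.8]), array([488.2,  18.9])] [541.49057941  44.88017533]
```

Call:
{"api": "move_arm", "payload": {"rows": [[0.0338,-0.0123,0,0],[0.0338,-0.0123,0,0],[0.0338,-0.0123,0,0],[0.0338,-0.0123,0,0],[0.0338,-0.0123,0,0],[0.0338,-0.0123,0,0],[0.0338,-0.0123,0,0],[0.0338,-0.0123,0,0]], "gripper": 0}}

```text
time: 0.77
tool_pos: [366.5, -377.4, 186.5]
tool_rot: [0.994, 0.114, -0.0, -0.0]
force: [-0.2, -1.4, 0.6]
width: 0.998
```

Call:
{"api": "move_arm", "payload": {"rows": [[0.0338,-0.0123,0,0],[0.0338,-0.0123,0,0],[0.0338,-0.0123,0,0],[0.0338,-0.0123,0,0],[0,0,0.03,0],[0,0,0.03,0],[0,0,0.03,0],[0,0,0,0]]}}

```text
time: 1.43
tool_pos: [482.6, -296.7, 90.5]
tool_rot: [0.993, 0.114, -0.004, -0.004]
force: [-1.1, 1.0, -0.7]
width: 1.002
```

Run:
```python
from rig import *
from h import *
s=sense();print(s["time"],s["tool_pos"],s["tool_rot"],s["joint_pos"],s["force"])
t=get_image("top");c=get_image("scene")
a=cv2.resize(t["color"][150:300,330:480],None,fx=2.6,fy=2.6,interpolation=cv2.INTER_CUBIC)
b=cv2.resize(c["color"][150:300,150:300],None,fx=2.6,fy=2.6,interpolation=cv2.INTER_CUBIC)
cv2.imwrite("pics/pre.png",np.hstack([a,b])[:,:,::-1])
```

```text
1.4333 [ 482.64773465 -296.72490161   90.51396671] [ 0.99345629  0.1140601  -0.00387469 -0.00445797] [-7.47994361e-01  3.76532818e-01  1.61642338e+00 -9.04542050e-05
  1.16044922e+00  5.94216782e-01] [-1.1267963   1.02736019 -0.67851116]
```

View pics/pre.png

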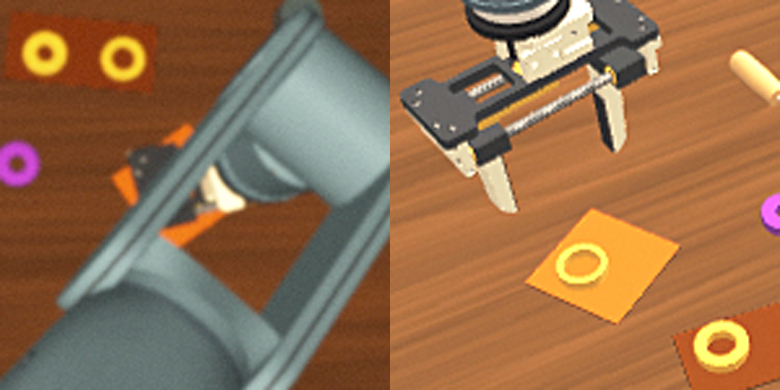

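Call:
{"api": "move_arm", "payload": {"rows": [[0,0,0.03,0],[0,0,0.03,0],[0,0,0,0],[0,0,0,0],[0,0,0,0]]}}

```text
time: 1.95
tool_pos: [487.3, -301.8, 39.3]
tool_rot: [0.994, 0.113, 0.001, 0.001]
force: [0.4, 0.1, 0.5]
width: 0.999
```

Run:
```python
from rig import *
from h import *
s=sense();print(s["time"],s["tool_pos"],s["tool_rot"],s["force"])
c=get_image("scene")
b=cv2.resize(c["color"][190:290,160:290],None,fx=5,fy=5,interpolation=cv2.INTER_CUBIC)
cv2.imwrite("pics/pre2.png",b[:,:,::-1])
```

```text
1.95 [ 487.31265293 -301.84518559   39.31644183] [0.99353809 0.11348538 0.00116472 0.00133468] [0.38790173 0.09516342 0.50558198]
```

View pics/pre2.png

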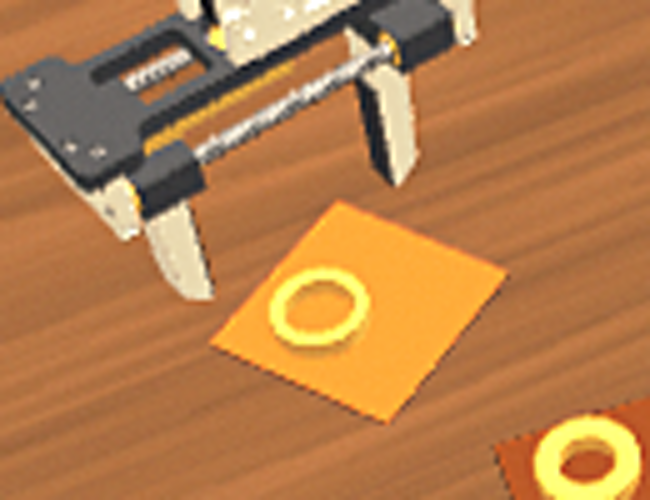

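Call:
{"api": "move_arm", "payload": {"rows": [[0,0,0.016,0],[0,0,0.015,0],[0,0,0,0],[0,0,0,0],[0,0,0,0]]}}

```text
time: 2.42
tool_pos: [487.0, -301.3, 7.5]
tool_rot: [0.994, 0.114, 0.001, 0.001]
force: [-0.4, 0.1, -0.6]
width: 1.0
```

Call:
{"api": "move_arm", "payload": {"rows": [[0,0,0,0],[0,0,0,0],[0,0,0,0],[0,0,0,0],[0,0,0,0],[0,0,0,0],[0,0,0,0],[0,0,0,0]], "gripper": 1, "newtons": 20}}

```text
time: 3.08
tool_pos: [486.0, -300.4, 5.7]
tool_rot: [0.994, 0.114, -0.0, -0.0]
force: [-0.1, -0.8, -1.2]
width: 0.478
```

Call:
{"api": "move_arm", "payload": {"rows": [[0,0,0,0],[0,0,-0.02,0],[0,0,-0.03,0],[0,0,-0.03,0],[0,0,-0.03,0],[0,0,-0.02,0],[0,0,0,0],[0,0,0,0]]}}

```text
time: 3.75
tool_pos: [486.7, -301.0, 137.0]
tool_rot: [0.994, 0.114, 0.001, 0.001]
force: [0.8, 0.9, -0.3]
width: 0.006
```

Run:
```python
from rig import *
from h import *
s=sense();print(s["time"],s["tool_pos"],s["tool_rot"],s["force"],s["width"])
c=get_image("scene")
b=cv2.resize(c["color"][140:290,160:320],None,fx=4,fy=4,interpolation=cv2.INTER_CUBIC)
cv2.imwrite("pics/held.png",b[:,:,::-1])
```

```text
3.75 [ 486.66057751 -300.96319214  136.9624052 ] [9.93516857e-01 1.13675254e-01 9.61564243e-04 1.12521639e-03] [ 0.82523518  0.94495944 -0.31834328] 0.006174456173390325
```

View pics/held.png

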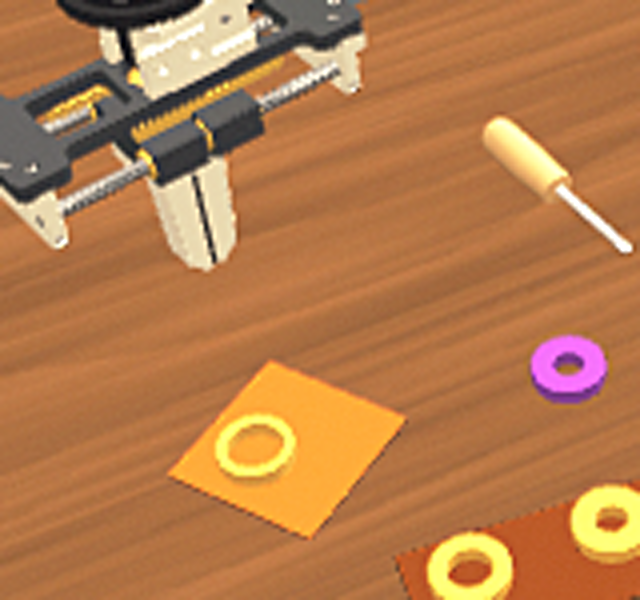

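The fingers were still closing when I lifted, and the ring stayed on the pad, at about (223,251). I'll re-measure it and grasp again, waiting longer this time.

Run:
```python
from rig import *
from h import *
c=get_image("scene");t=get_image("top")
h=hsv(c);Y=(h[...,0]>=23)&(h[...,0]<=32)&(h[...,1]>120)&(h[...,2]>180)
for b in blobs(Y,40):
    if 190<b[1][0]<260: print(b[0],b[1],onz(c,b[1],13))
h=hsv(t);Y=(h[...,0]>=20)&(h[...,0]<=32)&(h[...,1]>150)&(h[...,2]>180)
for b in blobs(Y,10):
    if 380<b[1][0]<430: print(b[0],b[1],onz(t,b[1],15))
```

```text
[214, 243, 20, 16, 126] [223.3, 250.9] [ 484.83639893 -299.48205481   13.        ]
```

Call:
{"api": "move_arm", "payload": {"rows": [[0,0,0.02,0],[0,0,0.02,0],[0,0,0.02,0],[0,0,0,0],[0,0,0,0],[0,0,0,0],[0,0,0,0],[0,0,0,0]], "gripper": 0.2}}

```text
time: 4.57
tool_pos: [486.7, -301.0, 76.9]
tool_rot: [0.994, 0.114, 0.001, 0.001]
force: [1.0, 0.8, 0.2]
width: 0.535
```

Call:
{"api": "move_arm", "payload": {"rows": [[0,0,0.015,0],[0,0,0.015,0],[0,0,0.005,0],[0,0,0,0],[0,0,0.015,0],[0,0,0.015,0],[0,0,0.005,0],[0,0,0,0]]}}

```text
time: 5.23
tool_pos: [485.6, -300.0, 5.3]
tool_rot: [0.994, 0.114, -0.001, -0.001]
force: [-0.1, -0.4, 0.3]
width: 0.8
```

Call:
{"api": "move_arm", "payload": {"rows": [[0,0,0,0],[0,0,0,0],[0,0,0,0],[0,0,0,0],[0,0,0,0],[0,0,0,0],[0,0,0,0],[0,0,0,0]], "gripper": 1}}

```text
time: 5.9
tool_pos: [486.0, -300.4, 5.8]
tool_rot: [0.994, 0.114, -0.0, -0.0]
force: [-0.3, 0.4, 0.4]
width: 0.276
```

Call:
{"api": "move_arm", "payload": {"rows": [[0,0,0,0],[0,0,0,0],[0,0,0,0],[0,0,0,0]]}}

```text
time: 6.23
tool_pos: [486.0, -300.4, 5.7]
tool_rot: [0.994, 0.114, -0.0, -0.0]
force: [-1.0, -0.3, 0.2]
width: 0.016
```

Run:
```python
from rig import *
from h import *
s=sense();print(s["time"],s["tool_pos"],s["tool_rot"],s["force"],s["width"])
c=get_image("scene")
b=cv2.resize(c["color"][190:290,160:290],None,fx=5,fy=5,interpolation=cv2.INTER_CUBIC)
cv2.imwrite("pics/held2.png",b[:,:,::-1])
```

```text
6.2333 [ 485.99694333 -300.39604059    5.7024406 ] [ 9.93518856e-01  1.13667413e-01 -3.39267314e-05 -3.03878398e-05] [-0.98012279 -0.31214358  0.17586765] 0.015619977895196683
```

View pics/held2.png

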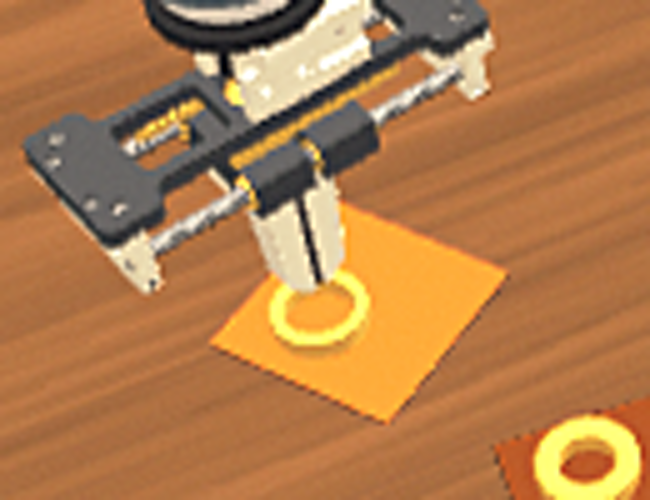

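Run:
```python
from rig import *
from h import *
c=get_image("scene");t=get_image("top")
print(proj(c,[[486,-300.4,5.7],[486,-300.4,20],[486,-300.4,3]]))
zm=c["z_map"];R,_=cv2.Rodrigues(c["rvec"])
def P(u,v):
    z=zm[v,u];p=np.linalg.inv(c["intrinsics"])@[u,v,1]*z;return (R.T@(p-c["tvec"])).round(1)
for u,v in((222,246),(222,247),(222,248),(220,240),(225,240),(216,252),(223,258),(231,250),(223,252),(240,255),(260,270),(210,275),(214,251)):print((u,v),c["color"][v,u],P(u,v))
cv2.imwrite("pics/h3.png",cv2.resize(c["color"][225:275,195:260],None,fx=10,fy=10,interpolation=cv2.INTER_NEAREST)[:,:,::-1])
```

```text
[[223.59914829 253.39897832]
 [222.62295467 249.44154334]
 [223.78143107 254.13794264]]
(222, 246) [241 225 186] [ 495.8 -301.7   43. ]
(222, 247) [234 220 183] [ 495.8 -302.2   39.8]
(222, 248) [231 178 116] [ 471.  -298.3    8.4]
(220, 240) [240 224 181] [ 496.9 -303.    65.4]
(225, 240) [235 218 178] [ 493.6 -291.6   55.7]
(216, 252) [255 255 102] [ 477.5 -315.1   10.6]
(223, 258) [255 255 117] [ 507.2 -308.    16.2]
(231, 250) [255 255 113] [ 494.3 -283.5   16.7]
(223, 252) [254 171  58] [ 480.4 -300.     4.6]
(240, 255) [254 171  57] [ 507.8 -268.5    3.8]
(260, 270) [184 118  65] [ 565.8 -244.    -2.7]
(210, 275) [179 114  66] [ 526.5 -348.6    1.4]
(214, 251) [255 255 118] [ 475.9 -318.7   14.7]
```

View pics/h3.png

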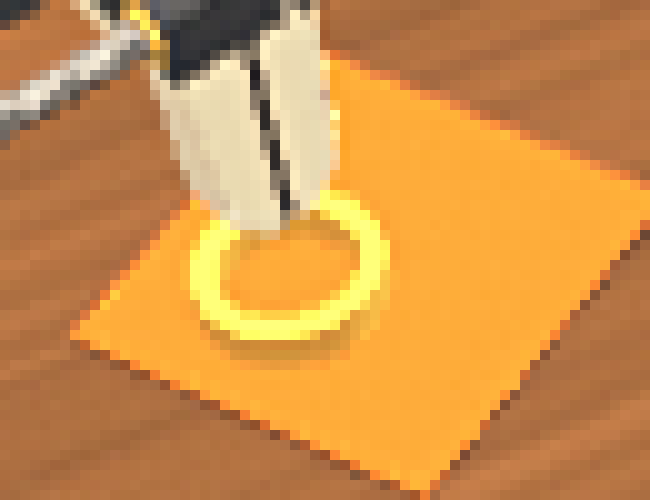

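Run:
```python
from rig import *
from h import *
c=get_image("scene");R,_=cv2.Rodrigues(c["rvec"])
h=hsv(c)
m=(h[...,1]<75)&(h[...,2]>215)
R0=np.zeros_like(m);R0[230:252,208:232]=1
b=max(blobs(m&R0,10),key=lambda b:b[0][4]);print(b[0])
vv,uu=np.where(b[2]);z=c["z_map"][vv,uu]
p=(np.linalg.inv(c["intrinsics"])@np.c_[uu,vv,np.ones(len(uu))].T*z).T
W=(R.T@(p-c["tvec"]).T).T
s=sense();print(s["tool_pos"],s["joint_pos"])
ty=.2274;X=np.array([np.cos(ty),np.sin(ty),0]);Y=np.array([np.sin(ty),-np.cos(ty),0])
L=np.c_[(W-s["tool_pos"])@X,(W-s["tool_pos"])@Y,W[:,2]]
for v in sorted(set(vv)):
    k=vv==v;print(v,k.sum(),np.median(L[k],0).round(1),"y range",L[k,1].min().round(1),L[k,1].max().round(1), "xspread",np.percentile(L[k,0],[10,90]).round(1))
```

```text
[210, 231, 13, 17, 122]
[ 486.00257393 -300.39358719    5.714606  ] [-7.48789213e-01  4.76035316e-01  1.70122608e+00  1.52184447e-05
  9.64413487e-01  5.94226958e-01]
231 2 [11.3  6.1 97.1] y range 5.2 7.1 xspread [11.1 11.6]
232 5 [ 8.3  6.3 92.4] y range 4.2 17.3 xspread [ 1.  12.2]
233 7 [10.3 10.5 91.1] y range 4.0 17.6 xspread [ 5.9 11.7]
234 9 [ 9.4 12.8 89.1] y range 3.7 17.5 xspread [ 3.7 10. ]
235 9 [ 9.7 13.1 86.3] y range 4.7 17.3 xspread [-1. 11.]
236 9 [ 9.2 11.4 83. ] y range 3.1 17.0 xspread [ 5.  11.1]
237 9 [ 9.1 11.9 78.7] y range 2.7 17.0 xspread [ 3.6 10.3]
238 9 [10.  12.8 76.5] y range 4.2 16.6 xspread [-0.1 11.5]
239 8 [ 9.1 12.7 71.1] y range 4.0 16.1 xspread [ 2.4 11.2]
240 9 [ 8.8 11.8 68.5] y range 1.7 16.3 xspread [ 3.3 10.2]
241 9 [ 9.7 12.7 63.2] y range 3.4 15.6 xspread [-0.5 11. ]
242 7 [ 8.7 10.1 60.9] y range 3.9 16.5 xspread [4.1 9.5]
243 8 [ 8.5 12.3 56. ] y range 4.0 16.0 xspread [ 1.2 10.6]
244 6 [ 9.7 10.2 54.2] y range 5.3 14.9 xspread [ 4.5 10.5]
245 6 [ 8.7  8.5 49.8] y range 2.5 14.5 xspread [6.2 9. ]
246 6 [ 9.8 10.1 49. ] y range 4.5 14.7 xspread [ 8.7 11.9]
247 4 [10.6  7.3 43.4] y range 4.5 11.8 xspread [ 7.8 11.1]
```

Run:
```python
from rig import *
from h import *
c=get_image("scene")
ty=.2274;X=np.array([np.cos(ty),np.sin(ty),0]);Y=np.array([np.sin(ty),-np.cos(ty),0])
def f(T,uv,xo=9):
    o,v=ray(c,uv);T=np.array(T);k=((T-o)@X+xo)/(v@X);p=o+k*v;return ((p-T)@Y).round(1),p[2].round(1)
print("open 39.3",f([487.3,-301.8,39.3],(160+400/5,190+185/5)),f([487.3,-301.8,39.3],(160+205/5,190+298/5)))
print("open 90.5",f([484.3,-298.5,92],(150+(510-390)/2.6,150+212/2.6)),f([484.3,-298.5,92],(150+(615-390)/2.6,150+150/2.6)))
print("closed 137",f([486.7,-301,137],(160+207/4,140+270/4)))
print("closed 5.7",f([486,-300.4,5.7],(222.5,248)))
```

```text
open 39.3 (np.float64(-51.1), np.float64(68.0)) (np.float64(51.0), np.float64(70.7))
open 90.5 (np.float64(53.0), np.float64(125.8)) (np.float64(-49.1), np.float64(127.2))
closed 137 (np.float64(4.5), np.float64(167.2))
closed 5.7 (np.float64(3.3), np.float64(35.7))
```

Both views show the real fingertips about 30 mm above the reported TCP, in x and y they agree. That is why the closed fingers missed the ring. From here I'll treat tip z as reported z + 30 and check it by force.

Call:
{"api": "move_arm", "payload": {"rows": [[0,0,0,0],[0,0,0,0],[0,0,0,0],[0,0,0,0],[0,0,0,0],[0,0,0,0],[0,0,0,0],[0,0,0,0]], "gripper": 0.2}}

```text
time: 7.15
tool_pos: [486.0, -300.4, 5.7]
tool_rot: [0.994, 0.114, 0.0, 0.0]
force: [0.9, 0.6, 0.7]
width: 0.528
```

Call:
{"api": "move_arm", "payload": {"rows": [[0,0,0,0],[0,0,0,0],[0,0,0,0],[0,0,0.01,0],[0,0,0.01,0],[0,0,0,0],[0,0,0,0],[0,0,0,0]]}}

```text
time: 7.82
tool_pos: [485.8, -300.2, -14.7]
tool_rot: [0.994, 0.114, -0.0, -0.0]
force: [0.0, -0.3, 0.6]
width: 0.797
```

Run:
```python
from rig import *
from h import *
s=sense();print(s["time"],s["tool_pos"],s["force"],s["width"])
c=get_image("scene")
b=cv2.resize(c["color"][190:290,160:290],None,fx=6,fy=6,interpolation=cv2.INTER_CUBIC)
cv2.imwrite("pics/p4.png",b[:,:,::-1])
```

```text
7.8167 [ 485.83018881 -300.2262309   -14.68756104] [ 0.00775887 -0.32111875  0.587062  ] 0.7973888268619714
```

View pics/p4.png

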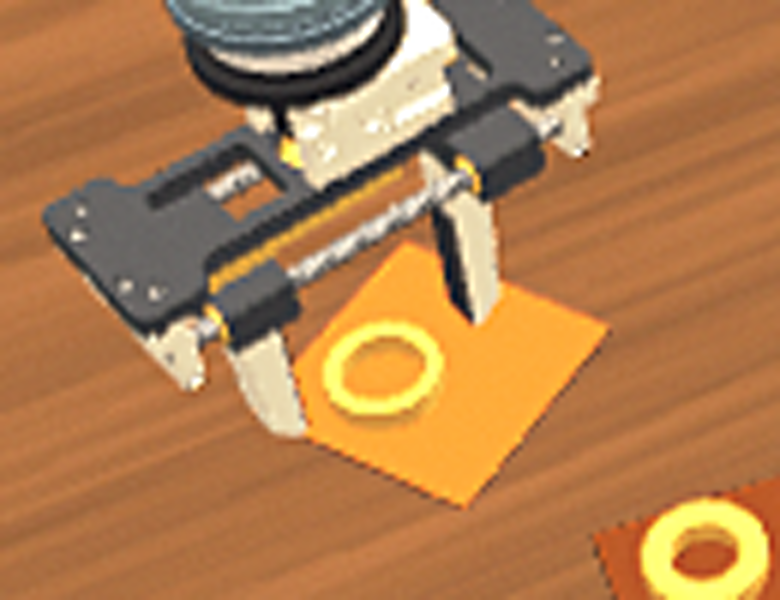

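Call:
{"api": "move_arm", "payload": {"rows": [[0,0,0.005,0],[0,0,0.004,0],[0,0,0,0],[0,0,0,0]]}}

```text
time: 8.2
tool_pos: [485.8, -300.2, -23.6]
tool_rot: [0.994, 0.114, -0.0, -0.0]
force: [-1.0, 0.3, 0.1]
width: 0.798
```

Run:
```python
from rig import *
from h import *
s=sense();print(s["time"],s["tool_pos"],s["force"],s["width"])
c=get_image("scene")
ty=.2274;X=np.array([np.cos(ty),np.sin(ty),0])
b=cv2.resize(c["color"][215:275,190:260],None,fx=9,fy=9,interpolation=cv2.INTER_NEAREST)
cv2.imwrite("pics/p5.png",b[:,:,::-1])
```

```text
8.2 [ 485.75900452 -300.17244584  -23.60272803] [-0.95644614  0.31294078  0.06359646] 0.7978771985949095
```

View pics/p5.png

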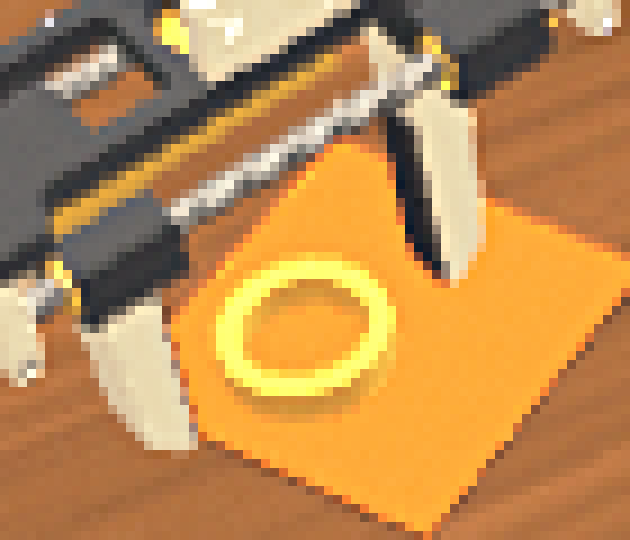

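Call:
{"api": "move_arm", "payload": {"rows": [[0,0,0,0],[0,0,0,0],[0,0,0,0],[0,0,0,0],[0,0,0,0],[0,0,0,0],[0,0,0,0],[0,0,0,0]], "gripper": 1}}

```text
time: 8.92
tool_pos: [486.1, -300.4, -23.1]
tool_rot: [0.994, 0.114, 0.0, 0.0]
force: [-0.6, 0.8, 1.7]
width: 0.488
```

Call:
{"api": "move_arm", "payload": {"rows": [[0,0,0,0],[0,0,0,0]]}}

```text
time: 9.08
tool_pos: [486.1, -300.4, -23.2]
tool_rot: [0.994, 0.114, 0.0, 0.0]
force: [-0.8, 0.5, 1.6]
width: 0.484
```

Call:
{"api": "move_arm", "payload": {"rows": [[0,0,-0.01,0],[0,0,-0.02,0],[0,0,-0.03,0],[0,0,-0.03,0],[0,0,-0.03,0],[0,0,-0.03,0],[0,0,0,0],[0,0,0,0]]}}

```text
time: 9.75
tool_pos: [487.1, -301.3, 129.3]
tool_rot: [0.994, 0.114, 0.002, 0.002]
force: [-0.2, -0.1, -2.0]
width: 0.484
```

Run:
```python
from rig import *
from h import *
s=sense();print(s["time"],s["tool_pos"],s["force"],s["width"])
c=get_image("scene")
b=cv2.resize(c["color"][140:290,160:320],None,fx=4,fy=4,interpolation=cv2.INTER_CUBIC)
cv2.imwrite("pics/p6.png",b[:,:,::-1])
ty=.2274;X=np.array([np.cos(ty),np.sin(ty)]);Y=np.array([np.sin(ty),-np.cos(ty)])
d=np.array([542,45])-np.array([486,-300.4]);print(d@X,d@Y)
```

```text
9.75 [ 487.09477128 -301.3460142   129.30628997] [-0.18532328 -0.09810616 -1.9808881 ] 0.4843932133793963
132.4271074070231 -323.88303633226724
```

View pics/p6.png

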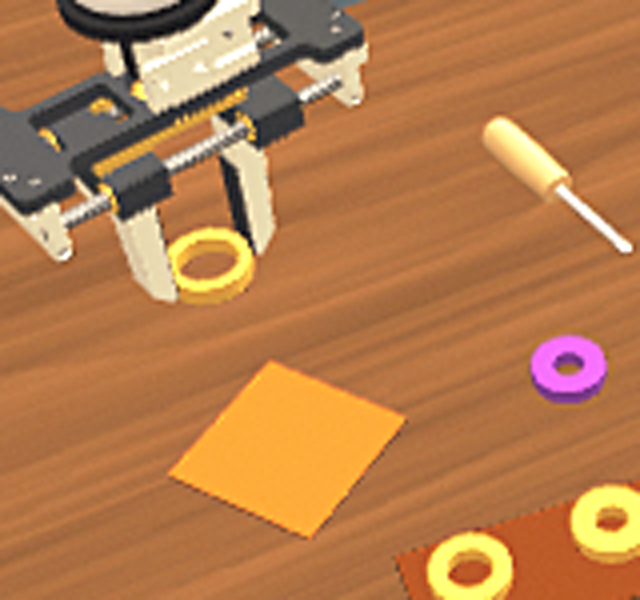

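Call:
{"api": "move_arm", "payload": {"rows": [[0.0066,-0.0162,0,0],[0.0132,-0.0324,0,0],[0.0132,-0.0324,0,0],[0.0132,-0.0324,0,0],[0.0132,-0.0324,0,0],[0.0132,-0.0324,0,0],[0.0132,-0.0324,0,0],[0.0132,-0.0324,0,0]]}}

```text
time: 10.47
tool_pos: [526.1, -39.3, 124.8]
tool_rot: [0.994, 0.114, -0.002, -0.001]
force: [0.2, 0.3, -1.2]
width: 0.484
```

Call:
{"api": "move_arm", "payload": {"rows": [[0.0132,-0.0324,0,0],[0.0132,-0.0324,0,0],[0.0068,-0.0161,0,0],[0,0,0,0],[0,0,0,0],[0,0,0,0],[0,0,0,0],[0,0,0,0]]}}

```text
time: 11.13
tool_pos: [541.4, 43.7, 126.4]
tool_rot: [0.994, 0.113, -0.0, 0.0]
force: [0.3, -0.2, -1.6]
width: 0.483
```

Run:
```python
from rig import *
from h import *
s=sense();print(s["time"],s["tool_pos"],s["tool_rot"],s["force"],s["width"],s["joint_pos"])
c=get_image("scene");pickle.dump(c,open("c7.pkl","wb"));t=get_image("top")
b=cv2.resize(c["color"][130:240,310:420],None,fx=5,fy=5,interpolation=cv2.INTER_CUBIC)
cv2.imwrite("pics/p7.png",b[:,:,::-1])
cv2.imwrite("pics/p7t.png",t["color"][:,:,::-1])
```

```text
11.1333 [541.36780405  43.7124686  126.37208882] [ 9.93621336e-01  1.12767316e-01 -4.15610801e-04  3.40344213e-05] [ 0.3215418  -0.16227552 -1.60062912] 0.4830920451284019 [-1.24678926e-01  2.95189141e-01  1.63953873e+00 -2.80139263e-04
  1.20765662e+00  1.22020160e+00]
```

View pics/p7.png

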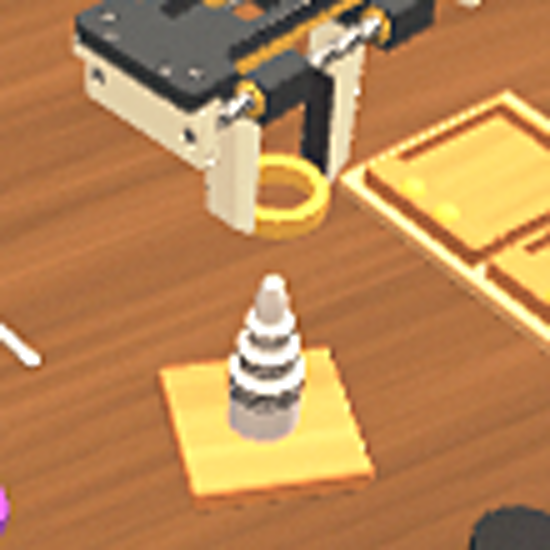

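View pics/p7t.png

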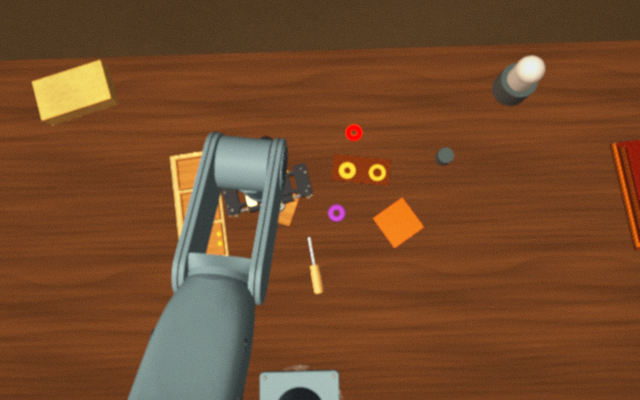

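Call:
{"api": "move_arm", "payload": {"rows": [[0,0,0.02,0],[0,0,0.015,0],[0,0,0.006,0],[0,0,0.002,0],[0,0,0,0],[0,0,0,0],[0,0,0,0]]}}

```text
time: 11.82
tool_pos: [542.4, 44.8, 84.7]
tool_rot: [0.994, 0.114, 0.001, 0.0]
force: [0.4, -0.2, -1.0]
width: 0.481
```

Run:
```python
from rig import *
from h import *
s=sense();print(s["time"],s["tool_pos"],s["tool_rot"],s["force"],s["width"])
c=get_image("scene");pickle.dump(c,open("c8.pkl","wb"))
b=cv2.resize(c["color"][155:230,335:395],None,fx=8,fy=8,interpolation=cv2.INTER_NEAREST)
cv2.imwrite("pics/p8.png",b[:,:,::-1])
p=s["tool_pos"]
# predicted ring outer top ellipse at current pose
th=np.linspace(0,2*np.pi,60)
for r,z in((23,p[2]+38.2),(16.5,p[2]+38.2),(23,p[2]+26.2)):
    q=proj(c,np.c_[p[0]+r*np.cos(th),p[1]+r*np.sin(th),np.full(60,z)]);print(r,q.min(0),q.max(0))
for z in(104.5,82,50,14):print(z,proj(c,[541.5,44.7,z]))
```

```text
11.8167 [542.40655132  44.83173029  84.70208895] [9.93527022e-01 1.13592864e-01 8.28988055e-04 1.75352075e-04] [ 0.35872681 -0.19458146 -1.00590633] 0.4812362420756717
23 [354.67593143 174.43418042] [374.54591491 187.61325346]
16.5 [357.47835705 176.24804384] [371.73128361 185.70155479]
23 [354.46620446 178.26307415] [374.18105743 191.45484823]
104.5 [[363.90503378 186.57298146]]
82 [[363.38699479 193.54939098]]
50 [[362.6752049  203.13503573]]
14 [[361.90756992 213.47274397]]
```

View pics/p8.png

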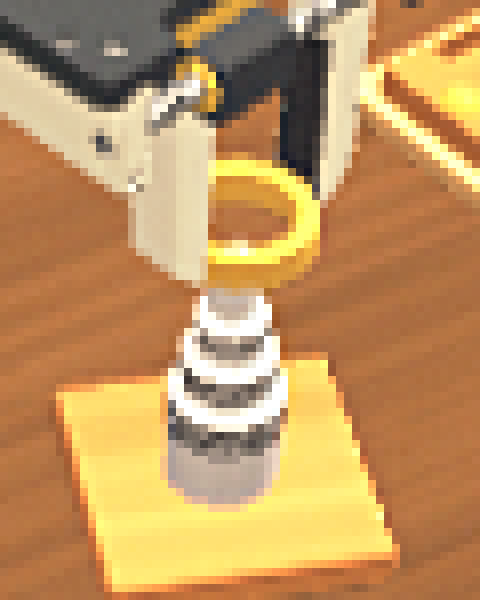

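Call:
{"api": "move_arm", "payload": {"rows": [[0,0,0.01,0],[0,0,0.01,0],[0,0,0.01,0],[0,0,0.008,0],[0,0,0.002,0],[0,0,0,0],[0,0,0,0],[0,0,0,0]]}}

```text
time: 12.53
tool_pos: [542.1, 44.9, 44.0]
tool_rot: [0.994, 0.114, 0.0, 0.0]
force: [-0.4, -0.0, -0.7]
width: 0.487
```

Run:
```python
from rig import *
from h import *
s=sense();print(s["time"],s["tool_pos"],s["tool_rot"],s["force"],s["width"])
c=get_image("scene")
b=cv2.resize(c["color"][155:230,335:395],None,fx=8,fy=8,interpolation=cv2.INTER_NEAREST)
cv2.imwrite("pics/p9.png",b[:,:,::-1])
```

```text
12.5333 [542.05666438  44.94017825  44.03080017] [9.93518834e-01 1.13667174e-01 3.05617181e-04 7.55599965e-05] [-0.40680684 -0.04839518 -0.71286918] 0.48745656399025095
```

View pics/p9.png

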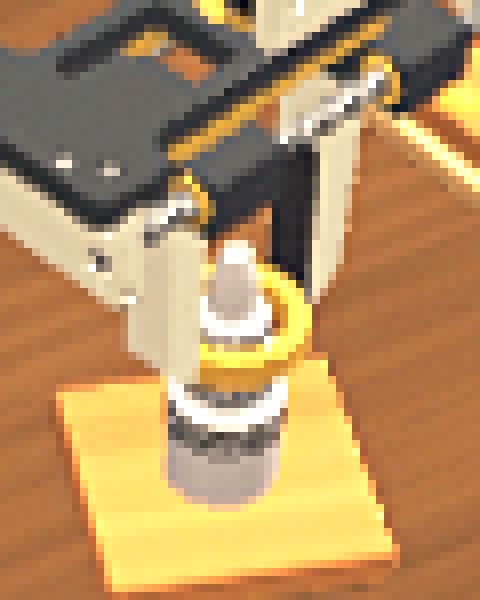

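Call:
{"api": "move_arm", "payload": {"rows": [[0,0,0.003,0],[0,0,0.002,0],[0,0,0.001,0],[0,0,0,0],[0,0,0,0]]}}

```text
time: 13.0
tool_pos: [541.6, 45.0, 37.7]
tool_rot: [0.994, 0.114, -0.0, -0.0]
force: [0.2, 0.1, -1.0]
width: 0.485
```

Call:
{"api": "move_arm", "payload": {"rows": [[0,0,0.002,0],[0,0,0.002,0],[0,0,0.002,0],[0,0,0,0]]}}

```text
time: 13.33
tool_pos: [541.2, 45.0, 31.2]
tool_rot: [0.994, 0.114, -0.0, -0.0]
force: [0.2, -0.2, -1.1]
width: 0.482
```

Call:
{"api": "move_arm", "payload": {"rows": [[0,0,0.002,0],[0,0,0.002,0],[0,0,0.001,0],[0,0,0,0],[0,0,0,0],[0,0,0,0]]}}

```text
time: 13.83
tool_pos: [541.7, 45.0, 26.8]
tool_rot: [0.994, 0.114, 0.0, -0.0]
force: [0.2, 0.6, -0.4]
width: 0.482
```

Call:
{"api": "move_arm", "payload": {"rows": [[0,0,0.001,0],[0,0,0,0],[0,0,0,0]]}}

```text
time: 14.08
tool_pos: [541.6, 45.0, 25.7]
tool_rot: [0.994, 0.114, -0.0, -0.0]
force: [-0.3, -0.4, -1.4]
width: 0.484
```

Call:
{"api": "move_arm", "payload": {"rows": [[0,0,0.0005,0],[0,0,0,0],[0,0,0,0]]}}

```text
time: 14.33
tool_pos: [541.6, 45.0, 25.3]
tool_rot: [0.994, 0.114, 0.0, -0.0]
force: [-0.2, 0.5, 0.1]
width: 0.483
```

Call:
{"api": "move_arm", "payload": {"rows": [[0,0,0.0005,0],[0,0,0,0],[0,0,0,0]]}}

```text
time: 14.58
tool_pos: [541.7, 45.0, 24.8]
tool_rot: [0.994, 0.114, 0.0, 0.0]
force: [-0.6, -0.3, -0.6]
width: 0.486
```

Call:
{"api": "move_arm", "payload": {"rows": [[0,0,0.0005,0],[0,0,0,0],[0,0,0,0]]}}

```text
time: 14.83
tool_pos: [541.8, 45.0, 24.5]
tool_rot: [0.994, 0.114, 0.0, 0.0]
force: [0.1, 0.3, 1.5]
width: 0.481
```

Contact is starting at underside height of about 50.7. I'll press on in small steps.

Call:
{"api": "move_arm", "payload": {"rows": [[0,0,0.0004,0],[0,0,0,0],[0,0,0,0]]}}

```text
time: 15.08
tool_pos: [541.9, 45.0, 24.3]
tool_rot: [0.994, 0.114, 0.0, 0.0]
force: [-1.2, -0.2, 4.9]
width: 0.486
```

Call:
{"api": "move_arm", "payload": {"rows": [[0,0,0,0],[0,0,0,0]]}}

```text
time: 15.25
tool_pos: [541.9, 45.0, 24.3]
tool_rot: [0.994, 0.114, 0.0, 0.0]
force: [-1.0, -1.1, 5.6]
width: 0.484
```

Call:
{"api": "move_arm", "payload": {"rows": [[0,0,0,0],[0,0,0,0],[0,0,0,0],[0,0,0,0]]}}

```text
time: 15.58
tool_pos: [541.9, 45.0, 24.3]
tool_rot: [0.994, 0.114, 0.0, 0.0]
force: [-2.3, -0.0, 5.1]
width: 0.483
```

Run:
```python
from rig import *
from h import *
f=[]
for i in range(4):
    c=get_image("scene");s=sense();f.append(s["force"])
print(s["time"],s["tool_pos"],np.array(f).round(1),s["width"])
b=cv2.resize(c["color"][165:230,335:395],None,fx=9,fy=9,interpolation=cv2.INTER_NEAREST)
cv2.imwrite("pics/p10.png",b[:,:,::-1])
t=pickle.load(open("top.pkl","rb"));c=pickle.load(open("scene.pkl","rb"))
# tray studs at z=24
st=np.array([onz(t,u,24)[:2] for u in((208.2,159.6),(209.6,169.0),(210.7,178.0))]);print("studs3",st.round(1))
for u in((214.4,203.0),(218.2,233.4),(219.6,243)):print(onz(t,u,24)[:2].round(1))
h=hsv(t)
cv2.imwrite("pics/tray.png",cv2.resize(t["color"][145:195,165:225],None,fx=10,fy=10,interpolation=cv2.INTER_CUBIC)[:,:,::-1])
cv2.imwrite("pics/trays.png",cv2.resize(c["color"][145:235,370:500],None,fx=6,fy=6,interpolation=cv2.INTER_CUBIC)[:,:,::-1])
```

```text
15.7833 [541.91235107  44.98149646  24.27574132] [[-1.   0.9  5.7]
 [-1.4 -0.2  5.6]
 [-1.4  0.3  6.4]
 [-1.7 -0.5  6. ]] 0.4825749318245413
studs3 [[674.2 238. ]
 [647.4 233.9]
 [622.  230.6]]
[552.  219.8]
[468.7 208.8]
[442.7 204.8]
```

View pics/p10.png

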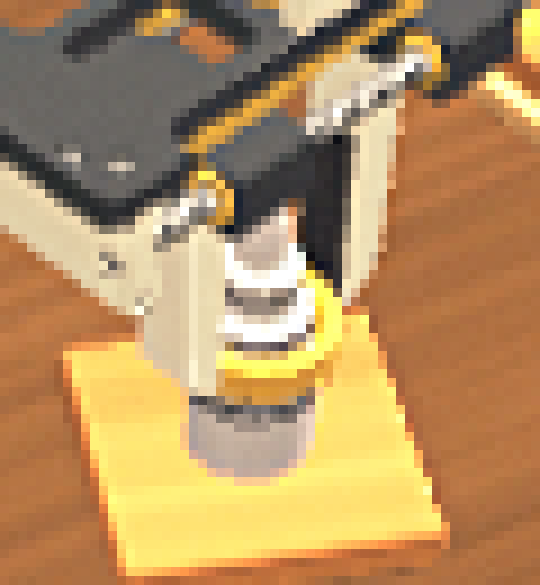

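View pics/tray.png

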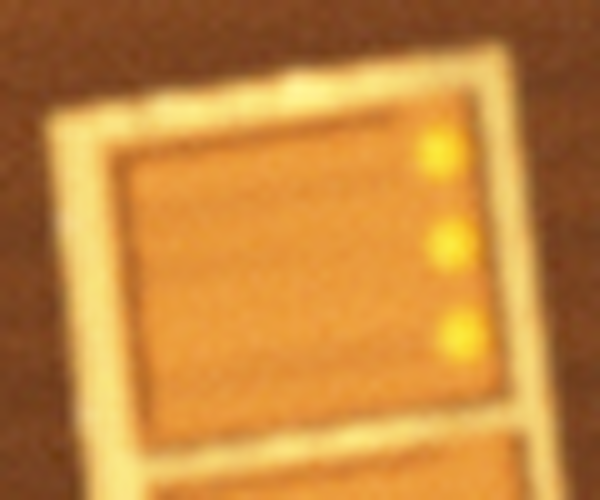

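View pics/trays.png

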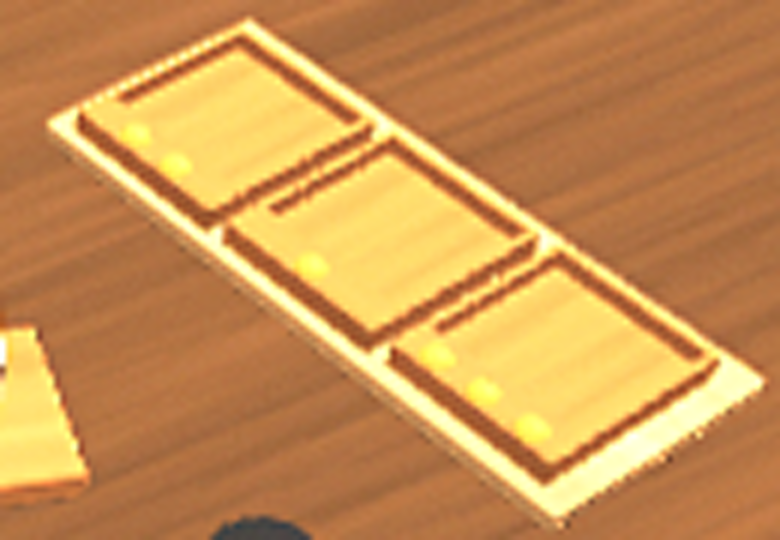

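Run:
```python
from h import *
t=pickle.load(open("top.pkl","rb"));c=pickle.load(open("scene.pkl","rb"))
C=np.array([640.1,285.4]);a=.141
X=np.array([np.cos(a),np.sin(a)]);Y=np.array([-np.sin(a),np.cos(a)])
for n,d,uv,z in(("top y+40",t,(177.8,175),19.5),("top x+40",t,(193,158),19.5),("sc y+40",c,(475,195.8),19.5),("sc x-40",c,(453.3,194),19.5),("sc x+44",c,(475.3,215.3),17),("sc y-60",c,(447.8,214.2),17),
 ("sc stud l",c,(370+435/6,145+355/6),24),("sc stud m",c,(370+484/6,145+390/6),24),("sc stud r",c,(370+532/6,145+430/6),24),
 ("top ledge right edge y-60",t,(165+49/1*1,0),0)):
    if z==0: continue
    p=onz(d,uv,z)[:2]-C;print(n,(p@X).round(1),(p@Y).round(1))
# depth heights
R,_=cv2.Rodrigues(c["rvec"])
for xy in ((0,0),(0,10),(10,-10),(-15,0),(10,0)):
    w=np.r_[C+xy[0]*X+xy[1]*Y,15];u,v=proj(c,w)[0];z=np.median(c["z_map"][int(v)-1:int(v)+2,int(u)-1:int(u)+2]);p=np.linalg.inv(c["intrinsics"])@[u,v,1]*z;print((R.T@(p-c["tvec"])).round(1))
```

```text
top y+40 -0.6 38.4
top x+40 40.2 -9.3
sc y+40 0.7 41.6
sc x-40 -37.6 3.1
sc x+44 45.4 -10.2
sc y-60 1.7 -60.6
sc stud l -26.3 -50.7
sc stud m 0.1 -50.2
sc stud r 27.4 -52.2
[638.7 287.1  13. ]
[638.8 295.2  15.1]
[650.5 278.   13.7]
[624.5 284.2  14. ]
[650.5 286.1  15.8]
```

The ring stopped on step three. Its underside is at 50.5 mm, it cleared shoulder two without any force, the one- and two-groove steps stand above it, and the press was about 6 N. Now I'll lift it off.

Call:
{"api": "move_arm", "payload": {"rows": [[0,0,-0.002,0],[0,0,-0.008,0],[0,0,-0.015,0],[0,0,-0.02,0],[0,0,-0.02,0],[0,0,-0.02,0],[0,0,-0.015,0],[0,0,0,0]]}}

```text
time: 16.45
tool_pos: [544.0, 44.7, 127.4]
tool_rot: [0.994, 0.114, 0.003, 0.001]
force: [0.0, 0.5, -0.6]
width: 0.48
```

Call:
{"api": "move_arm", "payload": {"rows": [[0,0,0,0],[0.0085,-0.0118,0,0],[0.0167,-0.0236,0,0],[0.0167,-0.0236,0,0],[0.0167,-0.0236,0,0],[0.0167,-0.0236,0,0],[0.0167,-0.0236,0,0],[0.0167,-0.0236,0,0]]}}

```text
time: 17.12
tool_pos: [612.1, 220.1, 121.6]
tool_rot: [0.994, 0.114, -0.002, 0.0]
force: [-0.2, 0.2, -0.4]
width: 0.484
```

Call:
{"api": "move_arm", "payload": {"rows": [[0.0167,-0.0236,0,0],[0.0167,-0.0236,0,0],[0.0084,-0.0117,0,0],[0,0,0,-0.1],[0,0,0,-0.1],[0,0,0,-0.1],[0,0,0,-0.1],[0,0,0,-0.1]]}}

```text
time: 17.78
tool_pos: [639.1, 285.5, 121.2]
tool_rot: [0.934, 0.358, -0.002, -0.0]
force: [0.3, 0.1, -1.4]
width: 0.487
```

Call:
{"api": "move_arm", "payload": {"rows": [[0,0,0,-0.1],[0,0,0,-0.1],[0,0,0,0],[0,0,0,0],[0,0,0,0],[0,0,0,0]]}}

```text
time: 18.28
tool_pos: [640.0, 285.7, 123.2]
tool_rot: [0.895, 0.447, -0.0, -0.0]
force: [0.8, 0.2, -0.4]
width: 0.481
```

Run:
```python
from rig import *
from h import *
s=sense();print(s["time"],s["tool_pos"],s["tool_rot"],2*np.arctan2(s["tool_rot"][1],s["tool_rot"][0]),s["force"],s["width"])
c=get_image("scene")
b=cv2.resize(c["color"][110:230,340:500],None,fx=4.5,fy=4.5,interpolation=cv2.INTER_CUBIC)
cv2.imwrite("pics/p11.png",b[:,:,::-1])
```

```text
18.2833 [640.04147972 285.66827665 123.16546286] [ 8.94773503e-01  4.46520010e-01 -4.98426250e-04 -1.04499575e-04] 0.9257447429294815 [ 0.79880963  0.19090451 -0.40026299] 0.48080846227668866
```

View pics/p11.png

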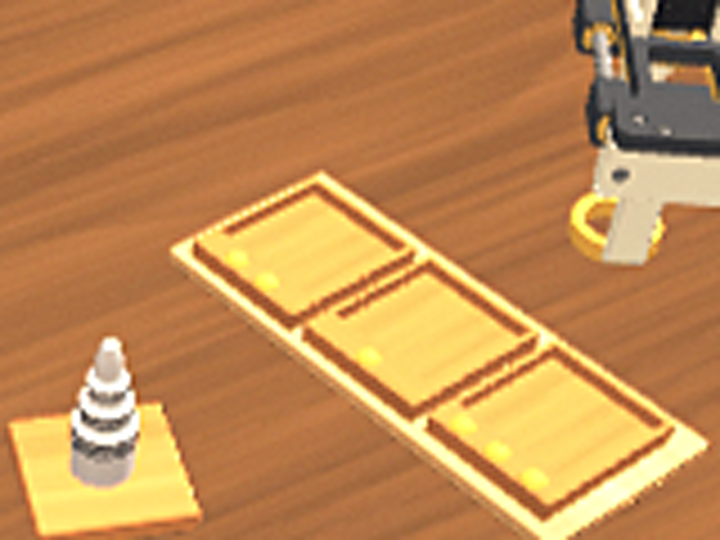

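Call:
{"api": "move_arm", "payload": {"rows": [[0,0,0.02,0],[0,0,0.025,0],[0,0,0.025,0],[0,0,0.02,0],[0,0,0.02,0],[0,0,0.01,0],[0,0,0,0],[0,0,0,0]]}}

```text
time: 19.0
tool_pos: [640.3, 285.8, 3.8]
tool_rot: [0.894, 0.447, -0.0, -0.0]
force: [0.1, -0.4, -0.3]
width: 0.48
```

Run:
```python
from rig import *
from h import *
s=sense();print(s["time"],s["tool_pos"],s["force"],s["width"])
c=get_image("scene")
b=cv2.resize(c["color"][130:230,400:520],None,fx=6,fy=6,interpolation=cv2.INTER_CUBIC)
cv2.imwrite("pics/p12.png",b[:,:,::-1])
```

```text
19.0 [640.30135837 285.76712202   3.83613178] [ 0.06102216 -0.4302765  -0.26856111] 0.4796538222800545
```

View pics/p12.png

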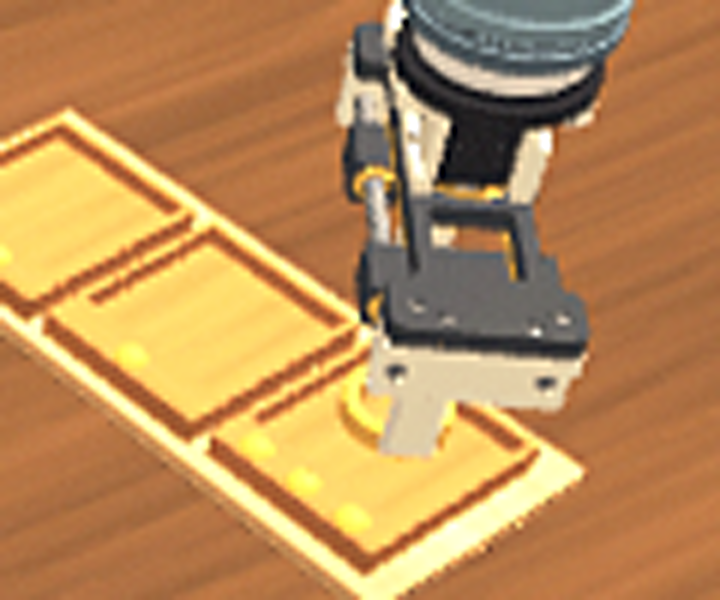

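Call:
{"api": "move_arm", "payload": {"rows": [[0,0,0.004,0],[0,0,0.004,0],[0,0,0.003,0],[0,0,0.002,0],[0,0,0,0],[0,0,0,0],[0,0,0,0]]}}

```text
time: 19.63
tool_pos: [640.4, 285.8, -9.0]
tool_rot: [0.894, 0.447, 0.0, 0.0]
force: [0.1, -0.1, -1.3]
width: 0.483
```

Call:
{"api": "move_arm", "payload": {"rows": [[0,0,0.0005,0],[0,0,0,0],[0,0,0,0]]}}

```text
time: 19.88
tool_pos: [640.3, 285.8, -9.6]
tool_rot: [0.894, 0.447, 0.0, -0.0]
force: [0.4, -0.3, -0.5]
width: 0.484
```

Call:
{"api": "move_arm", "payload": {"rows": [[0,0,0.0005,0],[0,0,0,0],[0,0,0,0]]}}

```text
time: 20.13
tool_pos: [640.3, 285.8, -10.2]
tool_rot: [0.894, 0.447, -0.0, -0.0]
force: [0.8, -0.6, -0.8]
width: 0.485
```

Call:
{"api": "move_arm", "payload": {"rows": [[0,0,0.0005,0],[0,0,0,0],[0,0,0,0]]}}

```text
time: 20.38
tool_pos: [640.3, 285.8, -10.7]
tool_rot: [0.894, 0.447, -0.0, -0.0]
force: [-1.3, 0.6, -1.1]
width: 0.483
```

Call:
{"api": "move_arm", "payload": {"rows": [[0,0,0.0005,0],[0,0,0,0],[0,0,0,0]]}}

```text
time: 20.63
tool_pos: [640.3, 285.8, -11.2]
tool_rot: [0.894, 0.447, -0.0, -0.0]
force: [-0.1, -0.6, -0.1]
width: 0.482
```

Call:
{"api": "move_arm", "payload": {"rows": [[0,0,0.0005,0],[0,0,0,0],[0,0,0,0]]}}

```text
time: 20.88
tool_pos: [640.3, 285.8, -11.7]
tool_rot: [0.894, 0.447, -0.0, -0.0]
force: [0.4, 1.0, -1.7]
width: 0.485
```

Call:
{"api": "move_arm", "payload": {"rows": [[0,0,0.0004,0],[0,0,0,0],[0,0,0,0]]}}

```text
time: 21.13
tool_pos: [640.3, 285.8, -12.1]
tool_rot: [0.894, 0.447, -0.0, 0.0]
force: [-0.5, 0.4, -0.6]
width: 0.486
```

Call:
{"api": "move_arm", "payload": {"rows": [[0,0,0.0005,0],[0,0,0,0],[0,0,0,0]]}}

```text
time: 21.38
tool_pos: [640.4, 285.8, -12.1]
tool_rot: [0.894, 0.447, 0.0, 0.0]
force: [-1.5, -0.6, 3.1]
width: 0.488
```

Call:
{"api": "move_arm", "payload": {"rows": [[0,0,0.0005,0],[0,0,0,0],[0,0,0,0]]}}

```text
time: 21.63
tool_pos: [640.4, 285.8, -12.2]
tool_rot: [0.894, 0.447, 0.0, 0.0]
force: [-2.5, -1.2, 6.4]
width: 0.487
```

Call:
{"api": "move_arm", "payload": {"rows": [[0,0,-0.0008,0],[0,0,0,0],[0,0,0,0]]}}

```text
time: 21.88
tool_pos: [640.5, 285.9, -12.1]
tool_rot: [0.894, 0.447, 0.0, 0.0]
force: [-0.5, 0.4, 1.7]
width: 0.484
```

Call:
{"api": "move_arm", "payload": {"rows": [[0,0,0,0],[0,0,0,0],[0,0,0,0],[0,0,0,0]], "gripper": 0.38}}

```text
time: 22.22
tool_pos: [640.2, 285.7, -12.5]
tool_rot: [0.894, 0.447, -0.0, -0.0]
force: [-0.7, 0.3, 0.6]
width: 0.616
```

Call:
{"api": "move_arm", "payload": {"rows": [[0,0,-0.01,0],[0,0,-0.02,0],[0,0,-0.03,0],[0,0,-0.03,0],[0,0,-0.03,0],[0,0,-0.03,0],[0,0,0,0],[0,0,0,0]]}}

```text
time: 22.88
tool_pos: [642.0, 286.3, 141.4]
tool_rot: [0.894, 0.447, 0.003, 0.001]
force: [0.0, 0.7, -0.4]
width: 0.621
```

Call:
{"api": "move_arm", "payload": {"rows": [[-0.03,0.0,0,0],[-0.04,0.0,0,0],[-0.04,0.0,0,0],[-0.04,0.0,0,0],[-0.03,0.0,0,0],[0,0,0,0],[0,0,0,0]]}}

```text
time: 23.47
tool_pos: [531.1, 140.8, 137.1]
tool_rot: [0.895, 0.446, -0.001, -0.0]
force: [0.6, -0.8, 0.1]
width: 0.618
```

Run:
```python
from rig import *
from h import *
s=sense();print(s["time"],s["tool_pos"],s["force"],s["width"])
c=get_image("scene");t=get_image("top");pickle.dump((c,t),open("end.pkl","wb"))
b=cv2.resize(c["color"][150:230,370:500],None,fx=6,fy=6,interpolation=cv2.INTER_CUBIC)
cv2.imwrite("pics/p13.png",b[:,:,::-1]);cv2.imwrite("pics/p13t.png",t["color"][:,:,::-1]);cv2.imwrite("pics/p13s.png",c["color"][:,:,::-1])
```

```text
23.4667 [531.118229   140.77240183 137.12730038] [ 0.58502755 -0.80774054  0.0739562 ] 0.6176750621601641
```

View pics/p13.png

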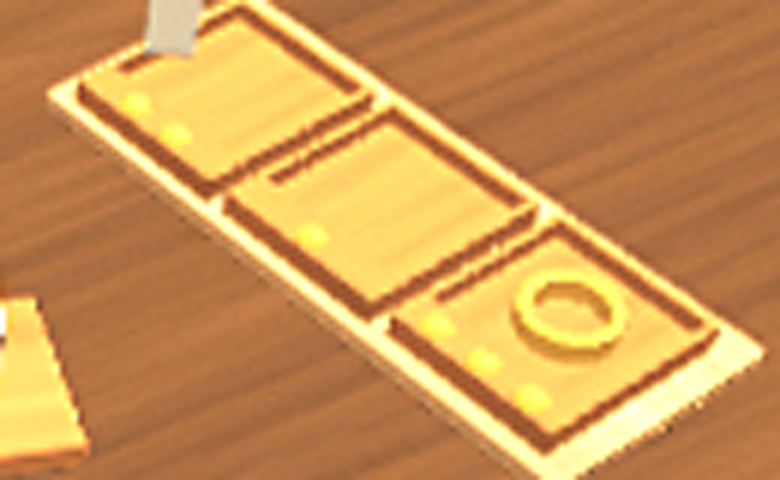

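View pics/p13t.png

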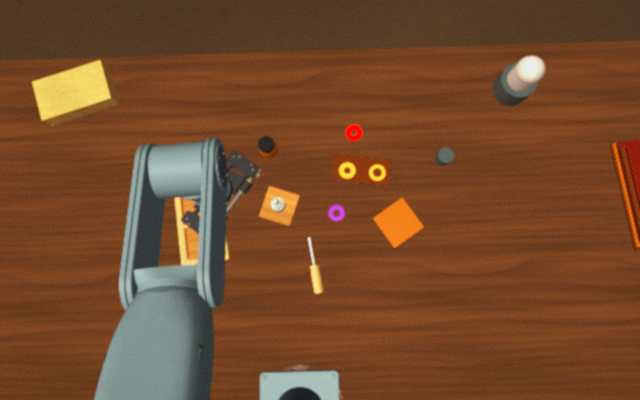

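View pics/p13s.png

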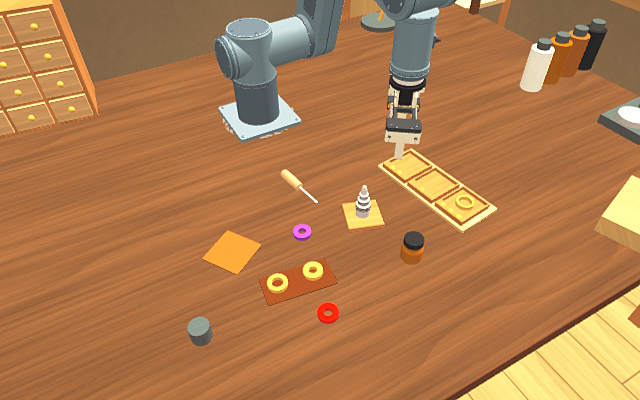

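Run:
```python
from h import *
c,t=pickle.load(open("end.pkl","rb"))
C=np.array([640.7,285.8]);a=.141
p=onz(c,(465.2-.4,201.3-.4),27);d=p[:2]-C;print(p,d@[np.cos(a),np.sin(a)],d@[-np.sin(a),np.cos(a)])
h=hsv(c);Y=(h[...,0]>=23)&(h[...,0]<=32)&(h[...,1]>120)&(h[...,2]>180)
for b in blobs(Y,60):
    if 250<b[1][0]<330:print(b[0],b[1])
```

```text
[641.65971436 284.96328912  27.        ] 0.8326044037372895 -0.9632791140435245
[303, 262, 20, 16, 220] [312.5, 269.5]
[267, 273, 21, 18, 197] [276.9, 281.9]
```

The ring lies about 1 mm from the tray centre. The other rings haven't moved, and the gripper is clear. Handing in.

Run:
```python
from rig import *
print(sign_off())
```

```text
the job is handed in; nothing more can be done
None
```

The brass ring from the pad is sized, and the job is handed in, at about 23.5 s of the 58 s. The ring stopped on step three and now lies flat in the three-stud tray.

- **Sizing:** the ring passed steps one and two with no force. It stopped with its underside at about 50.5 mm, which is step three's height. I pressed it with 5 to 6.4 N, aiming for the 6 N asked.
- **Placing:** the last picture puts the ring flat in the three-stud tray, about 1.3 mm from its centre. The arm was raised clear of everything.
- **Other things on the bench:** the two rings on the strip measured within 0.1 px of where they started. The rest, including the purple and red rings, look unmoved in the pictures.

Three things did not go as expected:

- **First two grasps:** both closed on nothing. The real fingertips sit about 30 mm above the reported TCP, so I corrected for that. Neither try moved the ring measurably.
- **Tray floor:** contact came about 1 mm lower than predicted, and the force briefly reached 6.4 N before I backed off and let go.
- **Top camera:** the arm hid the tray in that view, so the final position check rests on the scene camera alone.

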